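# Dump spent flow-reactor cartridges through the discharge drum

## Robot

A 7-joint arm with a two-finger parallel gripper is mounted at the origin on the work surface. World frame = base frame: x ahead of the robot, y to its left, z up, the work surface at z = 0. Lengths are in m, angles in rad, forces in N, time in s.
With the tool pointing down it reaches from about 0.425 to 0.95 m from the base axis. Payload 4.7 kg.
Tool frame: the origin (TCP) lies at the very end of the fingers, on their centre line; the grasp point (between the pads) lies 19 mm behind it; z points along the fingers, y is the line along which they close (so a half turn about z gives the same grasp; the last joint's range is limited). The gripper opens to 85 mm and grips with 20 to 120 N. Pads are 22 mm wide; open, the fingers measure 114 mm over their backs; the gripper's body (76 mm by 85 mm) begins 54 mm behind the grasp point. The pads swing forward as they close: fully open they stand 13 mm farther back than shut.
Start: joints at [-1.376, 0.469, -0.049, 1.532, 0.024, 1.141, -0.082], TCP at [0.15, 0.658, 0.231] pointing down, gripper open.
Joint ranges: [-2.59, 2.59], [-0.33, 1.99], [-1.39, 1.29], [0.1, 2.45], [-1.04, 4.18], [0.21, 1.99], [-2.66, 2.66]. Speed limits (rad/s): [2.57, 2.57, 3.14, 3.14, 3.14, 3.14, 3.14].

## Interface

Orientations are given as a unit quaternion [x, y, z, w].
In Python, from bench import env gives the robot as it stands. The module is installed in compiled form; this text tells all that it offers.
- The arm moves only by the shell command python3 -m handwheel 'ROWS' [OPENING] [FORCE]. ROWS is JSON, one flat list of numbers, 4 for each row, row after row: the shift along the tool's x, y, z in cm, then the turn about the tool's z in rad. A call has 1 to 10 rows; each row is the pose to reach, as a shift and turn from the pose commanded when the call began, along the tool's axes at that moment; what a row does not reach only later rows make up. A row lasts 1/8 s, in which the tool goes at most 62.5 mm and 10.7 degrees, less where a joint would pass 70% of its speed; a pose out of reach is approached as far as the arm can. A call with a gripper value outside its range is refused whole. OPENING is the gripper's target within -1 to 1 (fully open at 1, half-way at 0, shut at -1), set as the call begins (- or left out, the last holds). The fingers move at their own pace and stop on an object; FORCE is the grip in N (left out, the last holds). Time passes only in rows, so rows that repeat a pose let the fingers close. It gives the time, the measured TCP pose, the force, the opening and the grip force at its end, in the units of the state.
- env.get_obs(): the state, without advancing time (a new reading comes with each control period).
- env.capture(name): name is "scene" or "side" or "wrist"; returns a dict with "img" (480x640x3 uint8, blue, green, red), "fx", "fy", "cx", "cy" (pixels), "k1" (the pictures are not rectified: a ray, as slopes to the right and down, at radius r is drawn at 1 + k1 r^2 times it, then the intrinsics apply), "rvec" (rotation vector, rad) and "tvec" (3), from world to camera coordinates, as OpenCV has them. Camera axes: x right, y down, z forward; pixel columns grow to the right and rows downward; lengths in m; the calibration is good to about 2 mm. A picture is of the moment at which its call begins. There is no depth.
- env.job_done(): hands the job in; it is judged then, once.
The state is a dict: "time_s": time; "qpos": joint angles; "joint_velocities": joint speeds; "effort": joint torques, N m; "tool_pos": TCP position; "eef_rot": TCP orientation; "ft_force": force on the tool from outside, world axes, zero at the start; "wrist_torque": the same for the moment, N m; "opening": finger opening in m; "grasp_force": force on a finger pad.
Only numpy, scipy, OpenCV 4.12 (cv2) and the standard library are available. Lean on these libraries where they do the work, as an engineer would, in place of code of your own. Each camera call takes 0.05 s, during which the arm holds its last target. There are 200 camera calls.

## Task

Put every spent cartridge lying on the bench into the discharge drum through its open port, then turn the brake knob past its click to release the drum, and crank the drum over until its port faces straight down and all the cartridges have dropped into the bin below. Then crank the drum back until its port faces straight up and turn the brake knob back past its click to the on position. Do not turn the drum against its brake, and leave the flask, the wash bottle and the gauge where they are.

Things in the scene. Friction and masses are not known exactly. Their poses are not given: they have to be found in the camera images.
- cartridge1: spent reactor cartridge, one of up to four alike (some may be absent): a steel column lying on its side, 80 mm long, a round waist 26 mm across and 40 mm long between two hexagonal end nuts (36 mm across flats, 41.6 mm across corners, 20 mm long each), about 100 g. Origin at its centre (18 mm above what it lies on); its x axis runs along its length, y and z turn as it rolls from flat to flat
- cartridge2: spent reactor cartridge, one of up to four alike (some may be absent): a steel column lying on its side, 80 mm long, a round waist 26 mm across and 40 mm long between two hexagonal end nuts (36 mm across flats, 41.6 mm across corners, 20 mm long each), about 100 g. Origin at its centre (18 mm above what it lies on); its x axis runs along its length, y and z turn as it rolls from flat to flat
- cartridge3: spent reactor cartridge, one of up to four alike (some may be absent): a steel column lying on its side, 80 mm long, a round waist 26 mm across and 40 mm long between two hexagonal end nuts (36 mm across flats, 41.6 mm across corners, 20 mm long each), about 100 g. Origin at its centre (18 mm above what it lies on); its x axis runs along its length, y and z turn as it rolls from flat to flat
- cartridge4: spent reactor cartridge, one of up to four alike (some may be absent): a steel column lying on its side, 80 mm long, a round waist 26 mm across and 40 mm long between two hexagonal end nuts (36 mm across flats, 41.6 mm across corners, 20 mm long each), about 100 g. Origin at its centre (18 mm above what it lies on); its x axis runs along its length, y and z turn as it rolls from flat to flat
- drum_axis (a point): point in the middle of the drum, on its level axis, 200 mm above the bench; fixed to the cradle, with the cradle's axes: z up, y along the drum's axis (crank at the -y end, brake knob at the +y end), x across, away from the robot. The drum: aluminium barrel, inside 150 mm across and 164 mm long, outside 160 mm, with white end discs 170 mm across at y = +-82 to +-88 mm
- port (a point): centre of the drum's only opening, 77 mm from the axis; z axis points out of it, turns with the drum. The port is a gap in the shell 120 degrees wide (130 mm across), over the full 164 mm length
- cradle: fixed stand of drum and bin; origin on the bench under the drum's middle, axes as drum_axis. End plates 200 mm wide at y = +-94 to +-102 mm, 220 mm high; uprights to y = +-120 mm, 196 mm high; bin side walls at x = +-95 to +-100 mm, 190 mm high
- drum (a joint): angle of the drum, rad: 0 = port straight up, 3.14 = port straight down; as it grows the drum's top moves towards +x (away from the robot). Stops at -0.35 and 3.35. It stays where it is left (friction 0.4 N m, about 6 N at the crank grip)
- crank_grip (a point): middle of the crank grip: freely spinning white cylinder 22 mm across, 70 mm long, parallel to the drum's axis, outside the -y end (arm's outer face at y = -133 mm, grip from -136 to -206). At drum angle q it is at x = -70 cos q, y = -171, z = 70 sin q mm from drum_axis: level with the axis on the robot's side when the port is up, over the top, to the far side. Its axes turn with the drum
- brake (a joint): angle of the drum's brake knob, rad: 0 = brake on, 1.3 = brake off; grows clockwise seen from above. A spring detent holds it at either end: about 0.13 N m to start it, falling to nothing half way; it clicks over half way, at 0.65, and is then drawn to the other end
- brake_grip (a point): on the brake knob's vertical axis, 130 mm above the bench, at x = -20, y = 190 mm from drum_axis. The knob is a white bar 62 mm long, 16 mm wide, 34 mm high (from 106 to 140 mm above the bench) on a grey pedestal 70 mm square. x axis along the bar, turning with it (parallel to the cradle's x when the brake is on)
- bin_floor (a point): centre of the inner floor of the bin under the drum, 6 mm above the bench, with the cradle's axes. The bin is the lower box of the cradle: inside 190 mm (x) by 188 mm (y), closed all round up to the drum, so it is filled only through the drum; its far (+x) wall is a clear window
- flask: bystander: conical glass flask 84 mm across, 130 mm high, origin at the centre of its foot
- wash_bottle: bystander: white bottle 64 mm across, 150 mm high, origin at the centre of its foot
- gauge: bystander: round pressure gauge on a small aluminium foot 60 x 70 mm, about 110 mm high, origin at the centre of its foot
There are look-alikes about, which are no part of the job. Leave any green or orange look-alike of the cartridge4 alone.

How it is judged:
By the outcome, as a careful person would: the job done as asked, in the order asked, and still so for the second after the job is handed in, with the robot touching nothing.
Of cartridge1, cartridge2, cartridge3, cartridge4 only 2 to 4 are there at a start; the rules pass over those that are not, and their reading is None.
At some moment in a run one of cartridge1, cartridge2, cartridge3, cartridge4 may be knocked a few centimetres aside while the robot is not near it.
Once in a run the grip may slacken for a moment while it holds something.
It also fails if it takes over 210 s, if anything falls off the work surface, if the arm or the gripper's body presses on something with over 40 N, if the wrist force passes 120 N, or if a joint passes its speed limit or range.

## Working session

There is one attempt and no reset: what is moved stays moved. The work goes in short steps, Python scripts to look and compute and a shell command to move; the robot and the scene stay as the last step left them, time stands still between calls to the robot, and variables do not carry over. Pictures are saved under pics/ and viewed, at most 14 in all, crops included, and the job is handed in when it is done.

```bash
mkdir -p pics
cat > h.py <<'E'
import numpy as np, cv2
from bench import env
def snap(n,f):
    c=env.capture(n); cv2.imwrite('pics/'+f,c['img']); np.save('pics/'+n+'.npy',{k:v for k,v in c.items()},allow_pickle=True); return c
def load(n): return np.load('pics/'+n+'.npy',allow_pickle=True).item()
def ray(c,u,v):
    K=np.array([[c['fx'],0,c['cx']],[0,c['fy'],c['cy']],[0,0,1.]])
    p=cv2.undistortPoints(np.array([[[u,v]]],float),K,np.array([c['k1'],0,0,0.]))[0,0]
    R=cv2.Rodrigues(np.array(c['rvec'],float))[0]; t=np.array(c['tvec'],float).ravel()
    return -R.T@t, R.T@np.array([p[0],p[1],1])
def at(c,u,v,z):
    o,d=ray(c,u,v); return np.round(o+d*(z-o[2])/d[2],4)
def proj(c,P):
    K=np.array([[c['fx'],0,c['cx']],[0,c['fy'],c['cy']],[0,0,1.]])
    return cv2.projectPoints(np.array(P,float).reshape(-1,3),np.array(c['rvec'],float),np.array(c['tvec'],float),K,np.array([c['k1'],0,0,0.]))[0][:,0]
E
python3 - <<'E'
from h import *
for n in('scene','side','wrist'):
    c=snap(n,n+'0.png'); print(n,c['fx'],c['k1'],ray(c,320,240))
o=env.get_obs(); print(o)
E
```

```text
scene 496.21951831412116 -0.0636035517101211 (array([ 1.28358132, -0.10068057,  0.66868174]), array([-0.81549471,  0.14539233, -0.56040189]))
side 439.4131085550431 -0.1058676926885265 (array([0.31916095, 0.49796353, 0.9311571 ]), array([ 0.23099611, -0.49996956, -0.83499788]))
wrist 354.0377019026186 -0.022928866331982073 (array([0.06958331, 0.67650251, 0.37259622]), array([ 0.3050692 , -0.08982798, -0.94825439]))
{'time_s': 0.15, 'qpos': array([-1.37590779,  0.46925558, -0.04861239,  1.53336579,  0.02407081,
        1.14103331, -0.08228645]), 'joint_velocities': array([ 0.00015126, -0.00205346, -0.00087332, -0.00366836, -0.00116446,
       -0.00349776, -0.00125526]), 'effort': array([ 5.29154622e-04, -5.10765946e+01, -4.66605253e-02, -2.37979156e+01,
        1.07047355e-02,  5.33649232e-03, -1.58019117e-05]), 'tool_pos': array([0.14966757, 0.65775576, 0.23052571]), 'eef_rot': array([ 1.11640340e-01,  9.93748403e-01, -7.35199489e-04, -7.67784280e-05]), 'ft_force': array([-0.17722893,  0.14178368, -1.23573208]), 'wrist_torque': array([ 0.01829877, -0.00234597,  0.01426295]), 'grasp_force': 0.0, 'opening': 0.08524136240444004}
```

View pics/scene0.png

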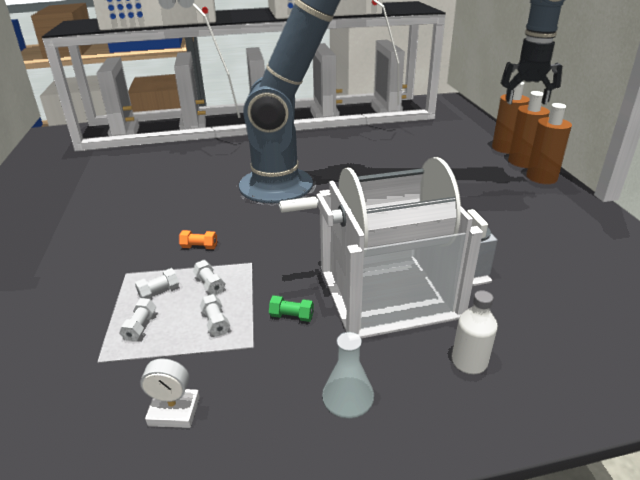

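View pics/side0.png

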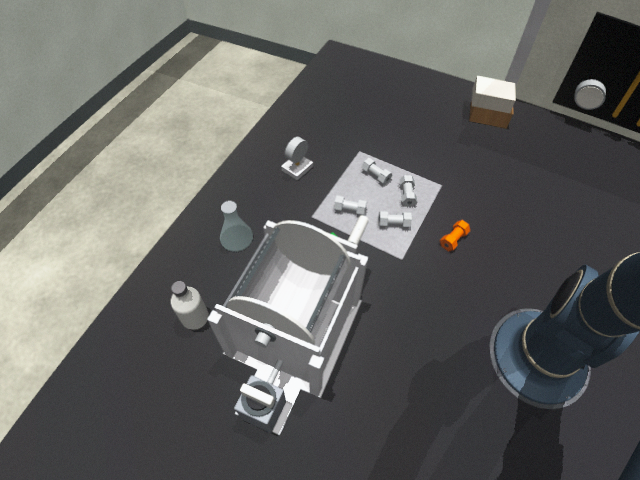

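Scene: four grey cartridges near (157,285), (208,277), (139,319), (214,315), with the drum at (400,240). Side: the cartridges are near (376,170), (408,190), (350,206), (395,220), with the knob at (257,395) and the crank grip at (357,233). I'll enlarge these.

Run:
```python
from h import *
c=load('side')['img']
cv2.imwrite('pics/s1.png',cv2.resize(c[145:245,325:450],None,fx=6,fy=6,interpolation=2))
cv2.imwrite('pics/s2.png',cv2.resize(c[205:435,195:385],None,fx=2.6,fy=2.6,interpolation=2))
```

```text
(no output)
```

View pics/s1.png

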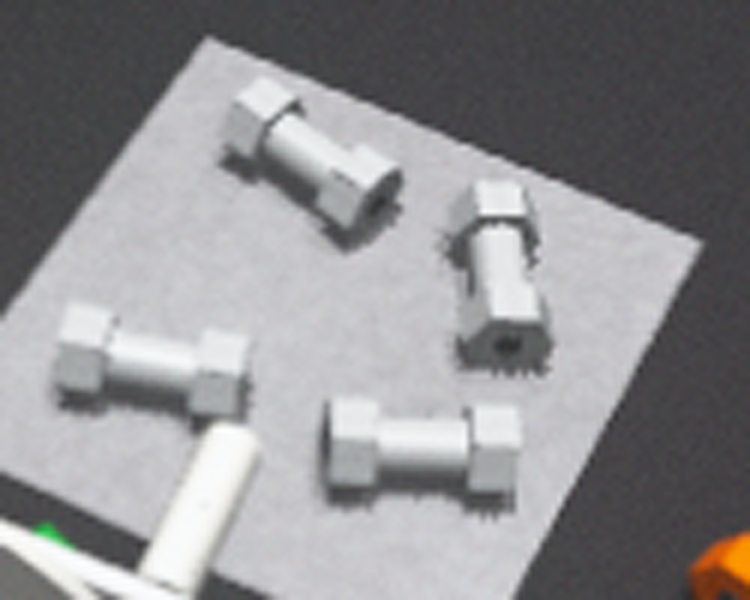

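View pics/s2.png

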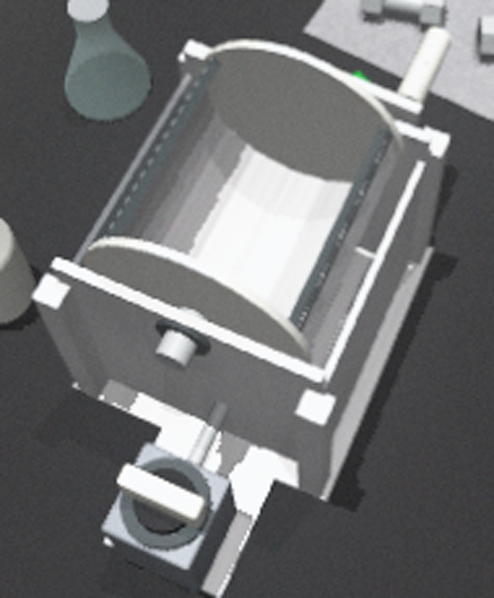

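```bash
cat > m.py <<'E'
from h import *
c=load('side')
f=lambda u,v,z: at(c,325+u/6,145+v/6,z)
g=lambda u,v,z: at(c,195+u/2.6,205+v/2.6,z)
for n,a,b,w in(('A',(270,100),(365,175),(308,155)),('B',(500,200),(505,300),(497,258)),('C',(85,335),(220,358),(152,355)),('D',(355,420),(495,430),(423,440))):
    p,q=f(*a,.036),f(*b,.036); d=q-p; print(n,f(*w,.028),(p+q)/2,np.linalg.norm(d),np.degrees(np.arctan2(d[1],d[0])))
U=[g(195,52,.196),g(435,140,.196),g(52,290,.196),g(315,405,.196)]
print(U,np.mean(U,0)); print('plate',g(58,262,.22),g(325,375,.22))
print('knob',g(162,492,.14),g(120,470,.14),g(205,515,.14))
print('grip',g(405,95,.211),g(440,38,.211))
for p in(g(320,490,0),): print(p)
E
python3 m.py
```

```text
A [ 0.53  -0.319  0.028] [ 0.52855 -0.32405  0.036  ] 0.061269405089326594 157.24345987984464
B [ 0.4306 -0.2998  0.028 ] [ 0.4291  -0.29875  0.036  ] 0.05873712624907695 111.36667274294751
C [ 0.5473 -0.1789  0.028 ] [ 0.54705 -0.17725  0.036  ] 0.059155557642541094 -165.6113884068676
D [ 0.4252 -0.189   0.028 ] [ 0.4262 -0.1907  0.036 ] 0.05960838867139423 -158.34138343798435
[array([0.6304, 0.0706, 0.196 ]), array([0.4293, 0.0604, 0.196 ]), array([0.6192, 0.2911, 0.196 ]), array([0.4203, 0.2819, 0.196 ])] [0.5248 0.176  0.196 ]
plate [0.6171 0.2787 0.22  ] [0.42   0.2684 0.22  ]
knob [0.4938 0.3664 0.14  ] [0.527  0.3666 0.14  ] [0.4603 0.3666 0.14  ]
grip [0.4628 0.043  0.211 ] [ 0.4598 -0.018   0.211 ]
[0.4128 0.2851 0.    ]
```

```bash
cat > go.py <<'E'
import sys; from h import *
from scipy.spatial.transform import Rotation as R
# args: x,y,z,ang(deg of tool y in world) ...
o=env.get_obs(); M=R.from_quat(o['eef_rot']).as_matrix(); p=o['tool_pos']; a0=np.degrees(np.arctan2(M[1,1],M[0,1]))
print('t',o['time_s'],'p',p.round(4),'ang',a0.round(1),'q7',o['qpos'][6].round(2),'op',round(o['opening'],4),'gf',round(o['grasp_force'],1),'F',np.round(o['ft_force'],1))
q,b=p,a0
for s in sys.argv[1:]:
    x,y,z,a=map(float,s.split(',')); t=np.array([x,y,z]); d=M.T@(t-p)*100; th=-np.radians(a-a0)
    n=max(np.linalg.norm(t-q)/.0625,abs(a-b)/10.7); q,b=t,a
    print('%.1f,%.1f,%.1f,%.2f'%(*d,th),'rows>=%.1f'%n)
E
python3 go.py .45,.42,.40,77 .53,.1,.40,67 .53,-.319,.25,67
python3 - <<'E'
from h import *
c=load('side'); print('flask',at(c,237,243,0),'wash',at(c,195,322,0),'gauge',at(c,297,172,0))
E
```

```text
t 0.15 p [0.1497 0.6578 0.2305] ang 77.2 q7 -0.08 op 0.0852 gf 0.0 F [-0.2  0.1 -1.2]
-34.6,-16.5,-16.9,0.00 rows>=6.7
-49.5,-46.0,-16.9,0.18 rows>=5.3
-58.8,-86.8,-1.8,0.18 rows>=7.1
flask [0.7605 0.0426 0.    ] wash [0.7326 0.2682 0.    ] gauge [ 0.7367 -0.2382  0.    ]
```

```bash
python3 -m handwheel '[-34.6,-16.5,-16.9,0,-34.6,-16.5,-16.9,0,-34.6,-16.5,-16.9,0,-34.6,-16.5,-16.9,0,-34.6,-16.5,-16.9,0,-34.6,-16.5,-16.9,0,-34.6,-16.5,-16.9,0,-49.5,-46,-16.9,0.18,-49.5,-46,-16.9,0.18,-49.5,-46,-16.9,0.18]' 0.4 60; python3 go.py .53,.1,.40,67 .53,-.319,.25,67
```

```text
time_s: 1.4
tool_pos: [0.496, 0.2364, 0.4001]
eef_rot: [0.201, 0.98, -0.0, -0.0]
ft_force: [0.5, 0.8, -0.9]
opening: 0.0595
grasp_force: 0.0
t 1.4 p [0.496  0.2364 0.4001] ang 66.9 q7 0.68 op 0.0595 gf 0.0 F [ 0.5  0.8 -0.9]
-8.5,-11.2,0.0,-0.00 rows>=2.2
-25.0,-49.7,15.0,-0.00 rows>=7.1
```

```bash
python3 -m handwheel '[-8.5,-11.2,0,0,-8.5,-11.2,0,0,-8.5,-11.2,0,0,-25,-49.7,15,0,-25,-49.7,15,0,-25,-49.7,15,0,-25,-49.7,15,0,-25,-49.7,15,0,-25,-49.7,15,0,-25,-49.7,15,0]'; python3 -c "
from h import *
c=snap('wrist','w1.png'); print(proj(c,[[.53,-.319,.018],[.43,-.30,.018],[.547,-.178,.018],[.425,-.19,.018]]).round())"; python3 go.py
```

```text
time_s: 2.65
tool_pos: [0.5312, -0.31, 0.2518]
eef_rot: [0.199, 0.98, 0.001, 0.0]
ft_force: [1.1, 0.1, 0.3]
opening: 0.0597
grasp_force: 0.0
[[318. 204.]
 [295. 106.]
 [447. 167.]
 [398.  54.]]
t 2.7 p [ 0.5268 -0.3194  0.249 ] ang 66.4 q7 1.83 op 0.0597 gf 0.0 F [-1.2 -6.4 -0.8]
```

View pics/w1.png

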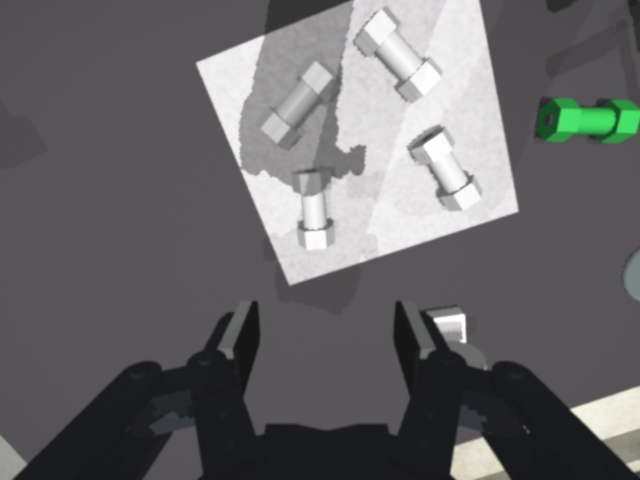

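Wrist view: A waist (314,208), B (298,104), C (446,170), D (398,56). All are within a few pixels of the prediction.

```bash
python3 - <<'E'
from h import *
c=load('wrist')
for n,a,b,w in(('A',(316,233),(311,180),(314,208)),('B',(316,76),(281,127),(299,103)),('C',(433,147),(461,191),(447,170)),('D',(379,32),(417,78),(398,56))):
    p,q=at(c,*a,.032),at(c,*b,.032); d=q-p; print(n,at(c,*w,.025),(p+q)/2,np.linalg.norm(d).round(3),np.degrees(np.arctan2(d[1],d[0])))
E
python3 go.py .531,-.321,.06,65 .531,-.321,.003,65
```

```text
A [ 0.531  -0.3237  0.025 ] [ 0.5285  -0.32285  0.032  ] 0.057 161.6605971355036
B [ 0.4292 -0.2952  0.025 ] [ 0.4285 -0.2952  0.032 ] 0.057 -60.0316960852362
C [ 0.5477 -0.181   0.025 ] [ 0.54555 -0.1824   0.032  ] 0.055 14.061439499509472
D [ 0.4275 -0.1923  0.025 ] [ 0.42775 -0.19345  0.032  ] 0.054 21.34464171814026
t 2.7 p [ 0.5268 -0.3194  0.249 ] ang 66.4 q7 1.83 op 0.0597 gf 0.0 F [-1.2 -6.4 -0.8]
-0.5,0.2,18.9,0.02 rows>=3.0
-0.5,0.2,24.6,0.02 rows>=0.9
```

```bash
python3 go.py .530,-.3225,.06,70 ; python3 -m handwheel '[-0.4,0.1,18.9,-0.06,-0.4,0.1,18.9,-0.06,-0.4,0.1,18.9,-0.06,-0.4,0.1,18.9,-0.06,-0.4,0.1,22,-0.06,-0.4,0.1,24.6,-0.06,-0.4,0.1,24.6,-0.06]'; python3 go.py .530,-.3225,.003,70
```

```text
t 2.7 p [ 0.5268 -0.3194  0.249 ] ang 66.4 q7 1.83 op 0.0597 gf 0.0 F [-1.2 -6.4 -0.8]
-0.5,-0.0,18.9,-0.06 rows>=3.0
time_s: 3.58
tool_pos: [0.5353, -0.3099, 0.0078]
eef_rot: [0.171, 0.985, 0.0, 0.0]
ft_force: [0.8, -0.7, 0.7]
opening: 0.0598
grasp_force: 0.0
t 3.575 p [ 0.5353 -0.3099  0.0078] ang 70.3 q7 2.03 op 0.0598 gf 0.0 F [ 0.8 -0.7  0.7]
0.1,-1.4,0.5,0.01 rows>=0.2
```

```bash
python3 -m handwheel '[0,0,0,0,0,0,0,0,0,0,0,0,0,0,0,0,0,0,0,0]' -1 60; python3 go.py .530,-.3225,.34,70 .522,.18,.34,3 .522,.18,.15,3
```

```text
time_s: 4.2
tool_pos: [0.5359, -0.3119, 0.0095]
eef_rot: [0.171, 0.985, -0.001, 0.002]
ft_force: [-1.2, -0.9, 8.0]
opening: 0.0241
grasp_force: 58.4
t 4.2 p [ 0.5359 -0.3119  0.0095] ang 70.3 q7 2.03 op 0.0241 gf 58.4 F [-1.2 -0.9  8. ]
0.1,-1.2,-33.1,0.00 rows>=5.3
17.8,45.8,-33.2,1.17 rows>=8.0
17.9,45.8,-14.2,1.17 rows>=3.0
```

```bash
python3 -m handwheel '[0,0,-11,0,0,0,-22,0,0,0,-33,0,0,0,-33,0,17.8,45.8,-33.2,1.17,17.8,45.8,-33.2,1.17,17.8,45.8,-33.2,1.17,17.8,45.8,-33.2,1.17,17.8,45.8,-33.2,1.17,17.8,45.8,-33.2,1.17]'; python3 go.py .522,.18,.34,3
```

```text
time_s: 5.45
tool_pos: [0.5265, 0.0193, 0.3127]
eef_rot: [0.623, 0.782, 0.001, -0.0]
ft_force: [0.9, -1.0, -1.9]
opening: 0.024
grasp_force: 59.4
t 5.45 p [0.5265 0.0193 0.3127] ang 13.0 q7 0.23 op 0.024 gf 59.4 F [ 0.9 -1.  -1.9]
15.8,3.2,-2.7,0.17 rows>=2.6
```

```bash
python3 -m handwheel '[15.8,3.2,-2.7,0.17,15.8,3.2,-2.7,0.17,15.8,3.2,-2.7,0.17,15.8,3.2,-2.7,0.17,15.8,3.2,-2.7,0.17]'; python3 go.py .523,.176,.30,3 .523,.176,.142,3
```

```text
time_s: 6.08
tool_pos: [0.5218, 0.1777, 0.3389]
eef_rot: [0.685, 0.728, -0.0, 0.0]
ft_force: [0.2, -1.2, 0.1]
opening: 0.0242
grasp_force: 59.4
t 6.075 p [0.5218 0.1777 0.3389] ang 3.5 q7 -0.23 op 0.0242 gf 59.4 F [ 0.2 -1.2  0.1]
-0.2,0.1,3.9,0.01 rows>=0.6
-0.2,0.1,19.7,0.01 rows>=2.5
```

Lower, then release with a small opening.

```bash
python3 -m handwheel '[0,0,6,0,0,0,12,0,0,0,16,0,0,0,19.2,0,0,0,19.2,0,0,0,19.2,0]' && python3 -m handwheel '[0,0,0,0,0,0,0,0,0,0,0,0,0,0,-6,0,0,0,-12,0,0,0,-18,0,0,0,-20,0,0,0,-20,0,0,0,-20,0]' -0.1; python3 -c "
from h import *
c=snap('side','x.png')
cv2.imwrite('pics/s3.png',cv2.resize(c['img'][140:360,200:460],None,fx=3,fy=2.7))"; python3 go.py .4288,-.2955,.34,26 .4288,-.2955,.08,26
```

```text
time_s: 6.82
tool_pos: [0.5229, 0.1778, 0.148]
eef_rot: [0.686, 0.728, 0.001, 0.0]
ft_force: [0.2, 0.3, -0.7]
opening: 0.024
grasp_force: 59.3
time_s: 7.95
tool_pos: [0.5215, 0.1784, 0.3459]
eef_rot: [0.685, 0.729, -0.0, -0.0]
ft_force: [-0.3, 0.2, -0.4]
opening: 0.038
grasp_force: 0.0
t 8.0 p [0.5213 0.1784 0.3454] ang 3.5 q7 -0.23 op 0.0385 gf 0.0 F [ 0.1 -0.8 -0.8]
-46.7,-12.2,0.6,-0.39 rows>=7.7
-46.7,-12.1,26.6,-0.39 rows>=4.2
```

View pics/s3.png

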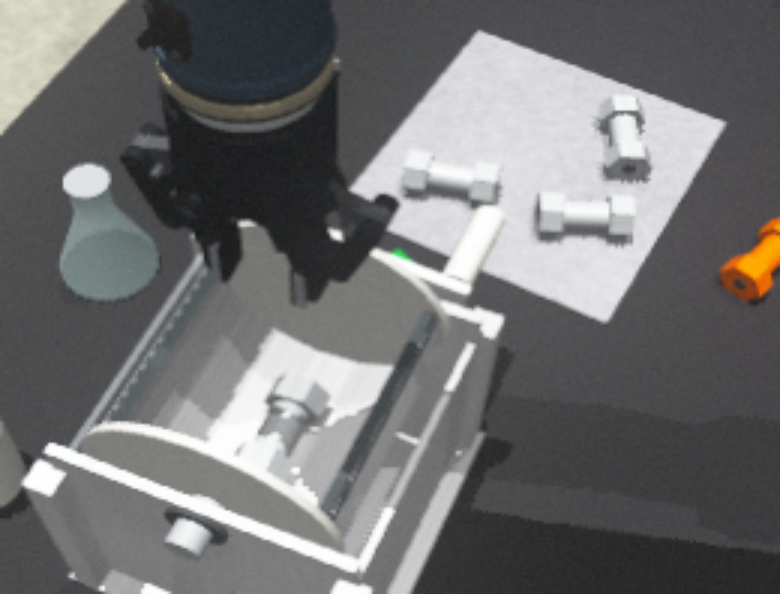

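The side crop shows A at the bottom of the drum (crop 290,420). B, C and D haven't moved. Next is B.

```bash
python3 -m handwheel '[-46.7,-12.2,0.6,-0.39,-46.7,-12.2,0.6,-0.39,-46.7,-12.2,0.6,-0.39,-46.7,-12.2,0.6,-0.39,-46.7,-12.2,0.6,-0.39,-46.7,-12.2,0.6,-0.39,-46.7,-12.2,0.6,-0.39,-46.7,-12.2,16,-0.39,-46.7,-12.2,22,-0.39,-46.7,-12.2,26.6,-0.39]' 0.4 && python3 -m handwheel '[0,0,0,0,0,0,0,0]';python3 -c "
from h import *
c=snap('wrist','w2.png'); print(proj(c,[[.429,-.2955,.025]]).round())";  python3 go.py .4288,-.2955,.004,26
```

```text
time_s: 9.25
tool_pos: [0.4299, -0.2861, 0.1549]
eef_rot: [0.531, 0.847, -0.0, -0.001]
ft_force: [1.6, 1.0, 0.3]
opening: 0.0598
grasp_force: 0.0
time_s: 9.5
tool_pos: [0.4315, -0.2865, 0.1588]
eef_rot: [0.531, 0.847, -0.0, 0.001]
ft_force: [0.4, -0.9, 1.5]
opening: 0.06
grasp_force: 0.0
[[318. 236.]]
t 9.55 p [ 0.4321 -0.2867  0.1597] ang 25.9 q7 1.31 op 0.0599 gf 0.0 F [-0.   0.3  0.7]
-0.6,-0.7,15.6,-0.00 rows>=2.5
```

View pics/w2.png

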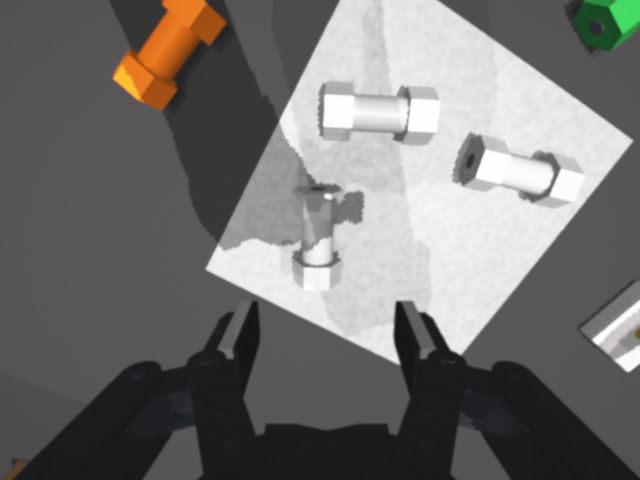

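The picture shows B's waist at (318,230), aligned with the fingers and about as predicted.

```bash
python3 -c "
from h import *
c=load('wrist'); print(at(c,318,230,.025))"; python3 -m handwheel '[-0.6,-0.7,6,0,-0.6,-0.7,11,0,-0.6,-0.7,14,0,-0.6,-0.7,15.6,0,-0.6,-0.7,15.6,0,-0.6,-0.7,15.6,0]' && python3 -m handwheel '[0,0,0,0,0,0,0,0,0,0,0,0,0,0,0,0]' -1 60; python3 go.py .4288,-.2955,.34,26 .523,.160,.345,3
```

```text
[ 0.4265 -0.2906  0.025 ]
time_s: 10.3
tool_pos: [0.4284, -0.2951, 0.0033]
eef_rot: [0.531, 0.848, 0.0, 0.002]
ft_force: [0.4, 0.2, -0.1]
opening: 0.0597
grasp_force: 0.0
time_s: 10.8
tool_pos: [0.4277, -0.295, 0.0031]
eef_rot: [0.531, 0.847, 0.0, 0.001]
ft_force: [-1.8, 1.7, 9.7]
opening: 0.0241
grasp_force: 62.3
t 10.8 p [ 0.4277 -0.295   0.0031] ang 25.9 q7 1.55 op 0.0241 gf 62.3 F [-1.8  1.7  9.7]
-0.1,0.1,-33.7,-0.00 rows>=5.4
36.7,28.5,-34.2,0.40 rows>=7.4
```

```bash
python3 -m handwheel '[0,0,-11,0,0,0,-22,0,0,0,-33,0,0,0,-34,0,36.7,28.5,-34.2,0.40,36.7,28.5,-34.2,0.40,36.7,28.5,-34.2,0.40,36.7,28.5,-34.2,0.40,36.7,28.5,-34.2,0.40,36.7,28.5,-34.2,0.40]' && python3 -m handwheel '[9,10,0,0.05,9,10,0,0.05]'; python3 go.py .535,.176,.345,3
```

```text
time_s: 12.05
tool_pos: [0.4981, 0.0422, 0.3203]
eef_rot: [0.689, 0.725, 0.001, -0.0]
ft_force: [0.8, -0.3, -1.2]
opening: 0.0244
grasp_force: 58.9
time_s: 12.3
tool_pos: [0.5876, 0.1308, 0.3201]
eef_rot: [0.706, 0.708, 0.001, -0.0]
ft_force: [0.3, -0.4, 0.8]
opening: 0.0242
grasp_force: 59.1
t 12.3 p [0.5876 0.1308 0.3201] ang 0.2 q7 -0.03 op 0.0242 gf 59.1 F [ 0.3 -0.4  0.8]
4.5,-5.2,-2.5,-0.05 rows>=1.2
```

```bash
python3 -m handwheel '[4.5,-5.2,-2.5,-0.05,4.5,-5.2,-2.5,-0.05,4.5,-5.2,-2.5,-0.05,4.5,-5.2,4,-0.05,4.5,-5.2,9,-0.05,4.5,-5.2,13,-0.05,4.5,-5.2,14.2,-0.05,4.5,-5.2,14.2,-0.05,4.5,-5.2,14.2,-0.05]'; python3 go.py .535,.176,.178,3
```

```text
time_s: 13.42
tool_pos: [0.5357, 0.1732, 0.1793]
eef_rot: [0.689, 0.725, 0.001, 0.0]
ft_force: [-2.4, -0.3, -0.7]
opening: 0.0242
grasp_force: 59.5
t 13.425 p [0.5357 0.1732 0.1793] ang 2.9 q7 -0.01 op 0.0242 gf 59.5 F [-2.4 -0.3 -0.7]
0.3,-0.1,0.1,-0.00 rows>=0.1
```

```bash
python3 -m handwheel '[0,0,0,0,0,0,0,0,0,0,0,0,0,0,-6,0,0,0,-12,0,0,0,-16,0,0,0,-16,0,0,0,-16,0]' -0.1; python3 go.py .547,-.18,.34,-76 .547,-.18,.08,-76
```

```text
time_s: 14.42
tool_pos: [0.5348, 0.1737, 0.3379]
eef_rot: [0.689, 0.725, 0.001, -0.0]
ft_force: [0.2, 0.5, -0.8]
opening: 0.0385
grasp_force: 0.0
t 14.425 p [0.5348 0.1737 0.3379] ang 3.0 q7 -0.14 op 0.0385 gf 0.0 F [ 0.2  0.5 -0.8]
-35.4,-0.6,-0.3,1.38 rows>=7.4
-35.4,-0.6,25.7,1.38 rows>=4.2
```

```bash
python3 -m handwheel '[-35.4,-0.6,-0.3,1.38,-35.4,-0.6,-0.3,1.38,-35.4,-0.6,-0.3,1.38,-35.4,-0.6,-0.3,1.38,-35.4,-0.6,-0.3,1.38,-35.4,-0.6,-0.3,1.38,-35.4,-0.6,5,1.38,-35.4,-0.6,11,1.38,-35.4,-0.6,17,1.38,-35.4,-0.6,17,1.38]' 0.4 && python3 -m handwheel '[0,0,0,0,0,0,0,0]';python3 -c "
from h import *
c=snap('wrist','w3.png'); print(proj(c,[[.547,-.181,.025],[.427,-.192,.025]]).round())";  python3 go.py .547,-.181,.004,-76
```

```text
time_s: 15.68
tool_pos: [0.5436, -0.1786, 0.163]
eef_rot: [0.993, 0.121, -0.005, -0.002]
ft_force: [0.7, 0.8, 0.7]
opening: 0.0596
grasp_force: 0.0
time_s: 15.92
tool_pos: [0.5485, -0.1811, 0.1701]
eef_rot: [0.993, 0.121, 0.002, 0.001]
ft_force: [-0.2, -0.0, 0.2]
opening: 0.0596
grasp_force: 0.0
[[325. 227.]
 [306. 347.]]
t 15.975 p [ 0.5484 -0.1809  0.1698] ang -76.1 q7 -0.54 op 0.0598 gf 0.0 F [-0.6 -0.1  0.5]
-0.2,-0.0,16.6,-0.00 rows>=2.7
```

View pics/w3.png

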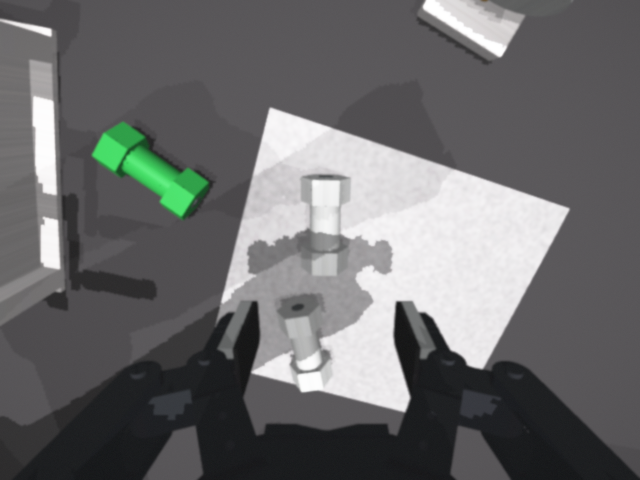

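C's waist is at (325,225) and D's at (305,343), both where expected. Grasp C.

```bash
python3 -m handwheel '[-0.2,0,6,0,-0.2,0,11,0,-0.2,0,14.5,0,-0.2,0,16.6,0,-0.2,0,16.6,0,-0.2,0,16.6,0]' && python3 -m handwheel '[0,0,0,0,0,0,0,0,0,0,0,0,0,0,0,0]' -1 60; python3 go.py .547,-.181,.34,-76 .512,.176,.345,3
```

```text
time_s: 16.73
tool_pos: [0.5464, -0.1814, 0.0031]
eef_rot: [0.993, 0.121, 0.001, 0.001]
ft_force: [0.3, -0.0, 0.2]
opening: 0.0596
grasp_force: 0.0
time_s: 17.23
tool_pos: [0.5462, -0.1811, 0.0032]
eef_rot: [0.993, 0.121, 0.001, 0.0]
ft_force: [0.6, 0.9, 8.0]
opening: 0.0243
grasp_force: 60.4
t 17.225 p [ 0.5462 -0.1811  0.0032] ang -76.1 q7 -0.35 op 0.0243 gf 60.4 F [0.6 0.9 8. ]
0.2,0.0,-33.7,-0.00 rows>=5.4
5.3,-35.5,-34.2,-1.38 rows>=7.4
```

```bash
python3 -m handwheel '[0,0,-8,0,0,0,-15,-0.18,0,0,-22,-0.36,0,0,-28,-0.54,0,0,-34,-0.72,5.3,-35.5,-34.2,-1.38,5.3,-35.5,-34.2,-1.38,5.3,-35.5,-34.2,-1.38,5.3,-35.5,-34.2,-1.38,5.3,-35.5,-34.2,-1.38]'; python3 go.py .512,.176,.345,3
```

```text
time_s: 18.48
tool_pos: [0.515, 0.1308, 0.3402]
eef_rot: [0.689, 0.725, 0.001, -0.0]
ft_force: [0.9, 0.1, -1.4]
opening: 0.0242
grasp_force: 59.3
t 18.475 p [0.515  0.1308 0.3402] ang 3.0 q7 -0.14 op 0.0242 gf 59.3 F [ 0.9  0.1 -1.4]
4.5,-0.1,-0.5,-0.00 rows>=0.7
```

```bash
python3 -m handwheel '[4.5,0,0,0,4.5,0,0,0,4.5,0,0,0,4.5,0,0,0]'; python3 -c "
from h import *
c=snap('side','x.png')
cv2.imwrite('pics/s4.png',cv2.resize(c['img'][140:360,200:460],None,fx=3,fy=2.7))"; python3 go.py .512,.176,.185,3
```

```text
time_s: 18.98
tool_pos: [0.5137, 0.1723, 0.3398]
eef_rot: [0.69, 0.724, 0.0, 0.0]
ft_force: [-0.8, -0.5, -1.6]
opening: 0.0241
grasp_force: 59.3
t 19.025 p [0.5138 0.1724 0.3398] ang 2.8 q7 -0.21 op 0.0244 gf 59.3 F [ 0.1 -0.6 -1. ]
0.4,-0.2,15.5,-0.00 rows>=2.5
```

View pics/s4.png

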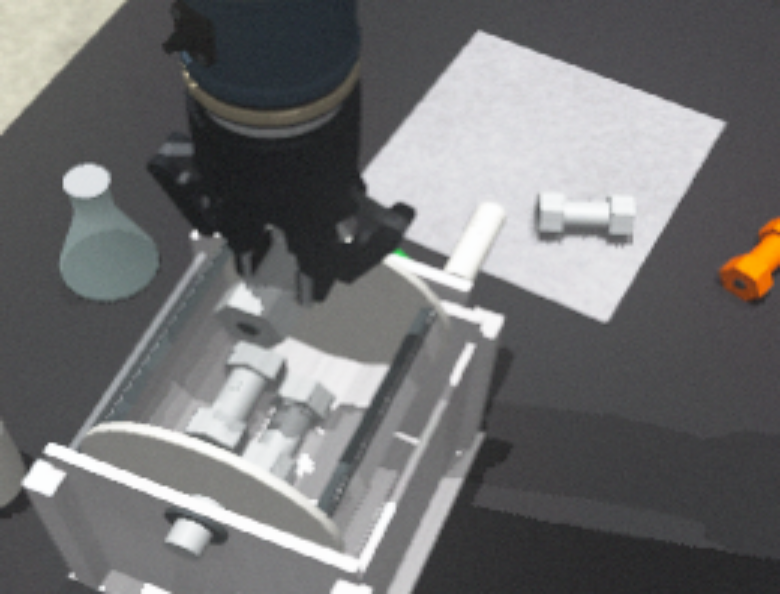

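A and B lie side by side in the drum, C is held above it, and D hasn't moved.

```bash
python3 -m handwheel '[0.4,-0.5,6,0,0.4,-0.5,11,0,0.4,-0.5,15,0,0.4,-0.5,15,0,0.4,-0.5,15,0]' && python3 -m handwheel '[0,0,0,0,0,0,0,0,0,0,0,0,0,0,-6,0,0,0,-12,0,0,0,-16,0,0,0,-16,0,0,0,-16,0]' -0.1; python3 go.py .427,-.1925,.34,-68 .427,-.1925,.06,-68
```

```text
time_s: 19.65
tool_pos: [0.5097, 0.1777, 0.1913]
eef_rot: [0.689, 0.725, 0.001, 0.001]
ft_force: [0.3, 0.9, -0.5]
opening: 0.0243
grasp_force: 59.2
time_s: 20.65
tool_pos: [0.5077, 0.178, 0.3489]
eef_rot: [0.689, 0.725, -0.0, -0.0]
ft_force: [0.6, -0.2, -1.3]
opening: 0.0384
grasp_force: 0.0
t 20.65 p [0.5077 0.178  0.3489] ang 3.0 q7 -0.23 op 0.0384 gf 0.0 F [ 0.6 -0.2 -1.3]
-36.6,-10.0,0.9,1.24 rows>=6.6
-36.6,-9.9,28.9,1.24 rows>=4.5
```

```bash
python3 -m handwheel '[-36.6,-10,0.9,1.24,-36.6,-10,0.9,1.24,-36.6,-10,0.9,1.24,-36.6,-10,0.9,1.24,-36.6,-10,0.9,1.24,-36.6,-10,0.9,1.24,-36.6,-10,0.9,1.24,-36.6,-10,7,1.24,-36.6,-10,13,1.24,-36.6,-10,18,1.24]' 0.4 && python3 -m handwheel '[0,0,0,0,0,0,0,0]';python3 -c "
from h import *
c=snap('wrist','w4.png'); print(proj(c,[[.427,-.1925,.025]]).round())
cv2.imwrite('pics/w4c.png',c['img'][100:400,120:520])";  python3 go.py .427,-.1925,.004,-68
```

```text
time_s: 21.9
tool_pos: [0.4255, -0.1919, 0.1661]
eef_rot: [0.982, 0.19, -0.002, -0.0]
ft_force: [0.2, 0.5, 0.0]
opening: 0.0597
grasp_force: 0.0
time_s: 22.15
tool_pos: [0.4278, -0.1933, 0.1707]
eef_rot: [0.982, 0.19, 0.0, 0.0]
ft_force: [0.8, -0.0, 0.4]
opening: 0.0598
grasp_force: 0.0
[[325. 225.]]
t 22.2 p [ 0.4285 -0.1933  0.1713] ang -68.1 q7 -0.46 op 0.0597 gf 0.0 F [ 1.3 -0.3  0.3]
-0.1,-0.2,16.7,-0.00 rows>=2.7
```

View pics/w4c.png

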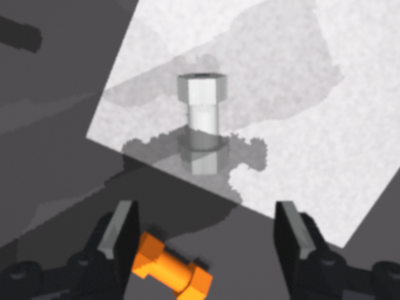

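D's waist is at (324,225), as predicted. Grasp D.

```bash
python3 -m handwheel '[-0.1,0,6,0,-0.1,0,11,0,-0.1,0,14.5,0,-0.1,0,16.7,0,-0.1,0,16.7,0,-0.1,0,16.7,0]' && python3 -m handwheel '[0,0,0,0,0,0,0,0,0,0,0,0,0,0,0,0]' -1 60; python3 go.py .427,-.193,.34,-68 .523,.176,.345,3
```

```text
time_s: 22.95
tool_pos: [0.4282, -0.1934, 0.0045]
eef_rot: [0.982, 0.19, 0.002, 0.001]
ft_force: [0.3, -0.1, -0.0]
opening: 0.06
grasp_force: 0.0
time_s: 23.45
tool_pos: [0.4271, -0.1928, 0.0037]
eef_rot: [0.982, 0.191, 0.001, -0.0]
ft_force: [-1.1, 1.6, 11.1]
opening: 0.0245
grasp_force: 58.2
t 23.45 p [ 0.4271 -0.1928  0.0037] ang -68.0 q7 -0.14 op 0.0245 gf 58.2 F [-1.1  1.6 11.1]
0.0,0.0,-33.6,-0.00 rows>=5.4
22.8,-30.6,-34.1,-1.24 rows>=6.6
```

```bash
python3 -m handwheel '[0,0,-8,0,0,0,-15,-0.18,0,0,-22,-0.36,0,0,-28,-0.54,0,0,-34,-0.72,22.8,-30.6,-34.1,-1.24,22.8,-30.6,-34.1,-1.24,22.8,-30.6,-34.1,-1.24,22.8,-30.6,-34.1,-1.24,22.8,-30.6,-34.1,-1.24]'; python3 go.py .523,.176,.345,3
```

```text
time_s: 24.7
tool_pos: [0.5058, 0.1099, 0.3387]
eef_rot: [0.689, 0.725, 0.0, -0.0]
ft_force: [1.3, -0.7, -0.8]
opening: 0.0243
grasp_force: 59.7
t 24.7 p [0.5058 0.1099 0.3387] ang 2.9 q7 -0.13 op 0.0243 gf 59.7 F [ 1.3 -0.7 -0.8]
6.5,2.1,-0.6,-0.00 rows>=1.1
```

```bash
python3 -m handwheel '[6.5,2.1,0,0,6.5,2.1,0,0,6.5,2.1,0,0,6.5,2.1,6,0,6.5,2.1,11,0,6.5,2.1,14.5,0,6.5,2.1,14.5,0,6.5,2.1,14.5,0]' && python3 -m handwheel '[0,0,0,0,0,0,0,0,0,0,0,0,0,0,-6,0,0,0,-12,0,0,0,-16,0,0,0,-16,0,0,0,-16,0]' -0.1; python3 go.py .42,.30,.36,90 .495,.3657,.25,92.7 .495,.3657,.115,92.7; python3 -c "
from h import *
c=snap('side','x.png')
cv2.imwrite('pics/s5.png',cv2.resize(c['img'][180:430,200:460],None,fx=2.4,fy=2.4))"
```

```text
time_s: 25.7
tool_pos: [0.5247, 0.1733, 0.1953]
eef_rot: [0.689, 0.724, 0.001, 0.001]
ft_force: [0.2, 0.6, -1.6]
opening: 0.0244
grasp_force: 59.7
time_s: 26.7
tool_pos: [0.5229, 0.1743, 0.3526]
eef_rot: [0.689, 0.725, -0.001, -0.0]
ft_force: [0.3, 0.3, -0.9]
opening: 0.0385
grasp_force: 0.0
t 26.7 p [0.5229 0.1743 0.3526] ang 3.0 q7 -0.2 op 0.0385 gf 0.0 F [ 0.3  0.3 -0.9]
13.1,-9.6,-0.7,-1.52 rows>=8.1
19.3,-1.8,10.3,-1.57 rows>=2.4
19.3,-1.8,23.8,-1.57 rows>=2.2
```

View pics/s5.png

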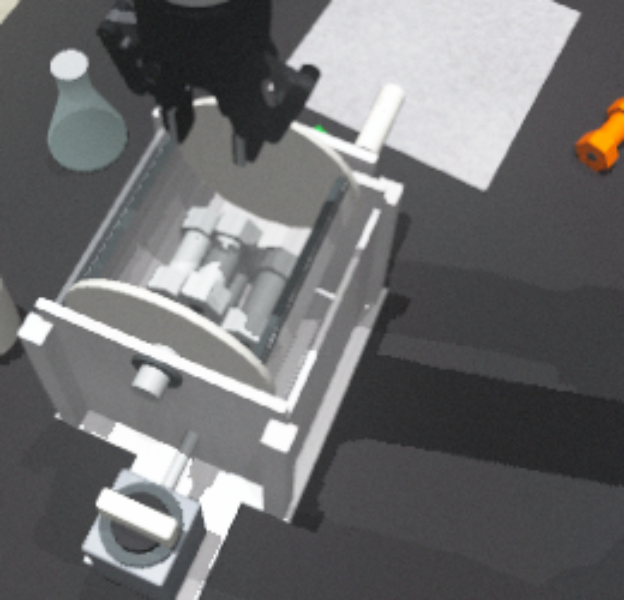

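All four are loaded and the mat is empty. Now the brake knob, with its bar along the cradle's x.

```bash
python3 -m handwheel '[19.3,-1.8,0,-1.57,19.3,-1.8,0,-1.57,19.3,-1.8,0,-1.57,19.3,-1.8,0,-1.57,19.3,-1.8,0,-1.57,19.3,-1.8,0,-1.57,19.3,-1.8,0,-1.57,19.3,-1.8,0,-1.57,19.3,-1.8,6,-1.57,19.3,-1.8,9,-1.57]' 0 && python3 -m handwheel '[0,0,0,0,0,0,0,0]'; python3 -c "
from h import *
c=snap('wrist','w5.png');print(proj(c,[[.495,.366,.14],[.464,.3645,.14],[.526,.3675,.14]]).round())"; python3 go.py .495,.3657,.113,92.7
```

```text
time_s: 28.0
tool_pos: [0.4936, 0.3648, 0.2586]
eef_rot: [-0.026, 1.0, -0.002, -0.003]
ft_force: [0.1, 0.5, -0.0]
opening: 0.0426
grasp_force: 0.0
time_s: 28.25
tool_pos: [0.4961, 0.3664, 0.264]
eef_rot: [-0.025, 1.0, 0.0, 0.0]
ft_force: [0.6, 0.4, 0.0]
opening: 0.0429
grasp_force: 0.0
[[326. 230.]
 [326. 191.]
 [326. 267.]]
t 28.3 p [0.4964 0.3666 0.2647] ang 92.9 q7 1.03 op 0.0427 gf 0.0 F [-0.3 -0.6 -0. ]
0.2,-0.1,15.2,0.00 rows>=2.4
```

View pics/w5.png

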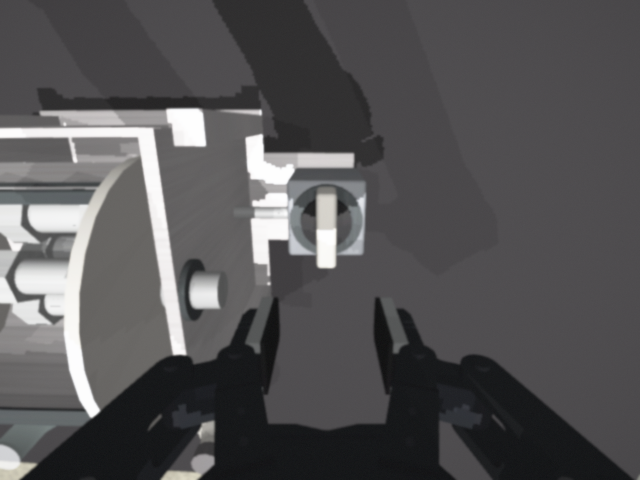

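The knob bar runs from (326,188) to (326,267), which matches the prediction. Descend and grip it.

```bash
python3 -m handwheel '[0.1,-0.1,6,0,0.1,-0.1,11,0,0.1,-0.1,14,0,0.1,-0.1,15,0,0.1,-0.1,15,0,0.1,-0.1,15,0]' && python3 -m handwheel '[0,0,0,0,0,0,0,0,0,0,0,0,0,0,0,0]' -1 40; python3 go.py
```

```text
time_s: 29.05
tool_pos: [0.4958, 0.3659, 0.1154]
eef_rot: [-0.025, 1.0, 0.001, 0.001]
ft_force: [0.1, -0.6, -0.5]
opening: 0.0429
grasp_force: 0.0
time_s: 29.55
tool_pos: [0.4951, 0.3661, 0.1147]
eef_rot: [-0.026, 1.0, 0.001, 0.001]
ft_force: [-1.9, 1.4, 5.8]
opening: 0.0157
grasp_force: 43.4
t 29.55 p [0.4951 0.3661 0.1147] ang 92.9 q7 1.08 op 0.0157 gf 43.4 F [-1.9  1.4  5.8]
```

```bash
python3 -m handwheel '[0,0,0,0.15,0,0,0,0.3,0,0,0,0.45,0,0,0,0.6,0,0,0,0.75,0,0,0,0.9,0,0,0,1.05,0,0,0,1.2,0,0,0,1.3,0,0,0,1.3]'; python3 go.py
```

```text
time_s: 30.8
tool_pos: [0.4961, 0.3677, 0.1147]
eef_rot: [0.585, 0.811, 0.003, 0.001]
ft_force: [1.6, 5.6, 3.5]
opening: 0.015
grasp_force: 43.0
t 30.8 p [0.4961 0.3677 0.1147] ang 18.5 q7 -0.02 op 0.015 gf 43.0 F [1.6 5.6 3.5]
```

```bash
python3 -m handwheel '[0,0,0,0,0,0,0,0,0,0,0,0,0,0,-6,0,0,0,-12,0,0,0,-18,0,0,0,-24,0,0,0,-26,0,0,0,-26,0,0,0,-26,0]' 0.2; python3 -c "
from h import *
c=snap('side','x2.png')
cv2.imwrite('pics/s6.png',cv2.resize(c['img'][180:430,200:460],None,fx=2.4,fy=2.4))"; python3 go.py .463,-.007,.38,2.7 .463,-.007,.181,2.7
```

```text
time_s: 32.05
tool_pos: [0.4939, 0.3647, 0.3716]
eef_rot: [0.585, 0.811, -0.001, -0.0]
ft_force: [0.1, 0.0, 0.1]
opening: 0.0511
grasp_force: 0.0
t 32.1 p [0.4938 0.3647 0.3714] ang 18.4 q7 -0.17 op 0.0509 gf 0.0 F [-0.5 -0.3 -0.2]
-34.3,-14.7,-0.8,0.27 rows>=6.0
-34.3,-14.6,19.1,0.27 rows>=3.2
```

View pics/s6.png

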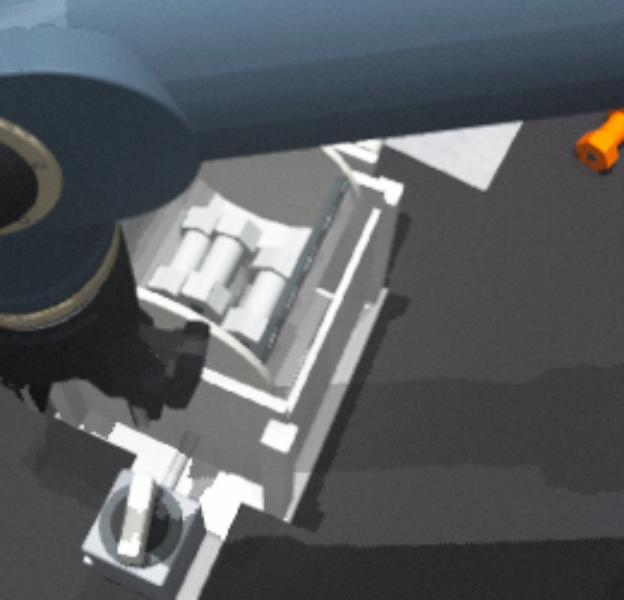

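The knob bar, running from (150,475) to (130,560), has turned to off. On to the crank grip.

```bash
python3 -m handwheel '[-34.3,-14.7,-0.8,0.27,-34.3,-14.7,-0.8,0.27,-34.3,-14.7,-0.8,0.27,-34.3,-14.7,-0.8,0.27,-34.3,-14.7,-0.8,0.27,-34.3,-14.7,-0.8,0.27,-34.3,-14.7,-0.8,0.27,-34.3,-14.7,5,0.27,-34.3,-14.7,9,0.27,-34.3,-14.7,9,0.27]' && python3 -m handwheel '[0,0,0,0,0,0,0,0]'; python3 go.py .463,-.007,.183,2.7; python3 -c "
from h import *
c=snap('wrist','w6.png')
a=lambda x,y,z:[.524+x-.047*y,.176+.047*x+y,z]
P=proj(c,[a(-.07,-.136,.211),a(-.07,-.206,.211)]); print(P)
g=cv2.cvtColor(c['img'],6)
for v in np.linspace(P[1][1],P[0][1],4).astype(int)if abs(P[1][1]-P[0][1])>20 else []: print(v,''.join('%4d'%t for t in g[v,240:420:5]))"
```

```text
time_s: 33.35
tool_pos: [0.461, -0.006, 0.2805]
eef_rot: [0.689, 0.725, -0.004, -0.002]
ft_force: [-0.9, 0.4, 0.0]
opening: 0.0512
grasp_force: 0.0
time_s: 33.6
tool_pos: [0.4648, -0.0065, 0.2849]
eef_rot: [0.688, 0.725, 0.001, 0.001]
ft_force: [-0.6, 0.3, 0.4]
opening: 0.0508
grasp_force: 0.0
t 33.6 p [ 0.4648 -0.0065  0.2849] ang 3.0 q7 0.08 op 0.0508 gf 0.0 F [-0.6  0.3  0.4]
-0.0,-0.2,10.2,0.01 rows>=1.6
[[321.88171692 189.07979076]
 [321.73263204 291.88787432]]
291   64  74 194 194 192 191 187 186 188 185 187 186 188 185 186 186 186 185 180 179 184 186 187 188 186 184 184 180 178 183 183 183 181 182 182 182
257   56  56  56  57  57  55  57  57  55  56  55  56  55  56  88 121 131 133 128 118  89  56  56  55  56  55  56  55  56  56  74  96  59  56  55  56
223   31  29  30  28  30  33  31  32  30  31  52  56  55  56 108 150 168 235 240 230 170  56  55  56  56  55  56  52  47  26  60  89 115 117  99  57
189   39  39  39  38  39  38  39  39  38  38  39  39  39  39 125 201 230 242 239 229 188  57  55  56  64  64  64  64  64  65  63  39  62  81  75  56
```

```bash
python3 -m handwheel '[0,0,5,0,0,0,8,0,0,0,10.2,0,0,0,10.2,0,0,0,10.2,0]' && python3 -m handwheel '[0,0,0,0,0,0,0,0,0,0,0,0,0,0,0,0]' -1 40; python3 go.py
```

```text
time_s: 34.28
tool_pos: [0.4646, -0.0068, 0.1826]
eef_rot: [0.689, 0.725, 0.001, 0.001]
ft_force: [0.9, 0.2, -0.1]
opening: 0.0511
grasp_force: 0.0
time_s: 34.78
tool_pos: [0.4644, -0.0066, 0.182]
eef_rot: [0.689, 0.725, 0.001, 0.0]
ft_force: [0.7, 1.6, 5.4]
opening: 0.0206
grasp_force: 39.0
t 34.775 p [ 0.4644 -0.0066  0.182 ] ang 3.0 q7 0.31 op 0.0206 gf 39.0 F [0.7 1.6 5.4]
```

```bash
python3 -m handwheel '[0,0.04,-0.73,0,0,0.15,-1.46,0,0,0.34,-2.16,0,0,0.61,-2.85,0,0,0.94,-3.5,0,0,1.34,-4.11,0,0,1.8,-4.68,0,0,2.32,-5.2,0,0,2.89,-5.66,0,0,3.5,-6.06,0]'; python3 go.py
```

```text
time_s: 36.02
tool_pos: [0.4913, -0.0053, 0.2411]
eef_rot: [0.689, 0.725, -0.006, -0.008]
ft_force: [-22.6, 0.7, 12.5]
opening: 0.0207
grasp_force: 42.3
t 36.025 p [ 0.4913 -0.0053  0.2411] ang 2.9 q7 0.26 op 0.0207 gf 42.3 F [-22.6   0.7  12.5]
```

```bash
python3 -m handwheel '[0,0.65,-0.33,0,0,1.34,-0.6,0,0,2.04,-0.79,0,0,2.77,-0.9,0,0,3.5,-0.94,0,0,4.23,-0.9,0,0,4.96,-0.79,0,0,5.66,-0.6,0,0,6.35,-0.33,0,0,7,0,0]'; python3 go.py
```

```text
time_s: 37.28
tool_pos: [0.5708, -0.0016, 0.2455]
eef_rot: [0.688, 0.725, 0.002, 0.001]
ft_force: [-3.6, 0.4, 9.0]
opening: 0.0208
grasp_force: 41.9
t 37.275 p [ 0.5708 -0.0016  0.2455] ang 3.0 q7 0.35 op 0.0208 gf 41.9 F [-3.6  0.4  9. ]
```

```bash
python3 -m handwheel '[0,0.61,0.4,0,0,1.18,0.86,0,0,1.7,1.38,0,0,2.16,1.95,0,0,2.56,2.56,0,0,2.89,3.21,0,0,3.16,3.9,0,0,3.35,4.6,0,0,3.46,5.33,0,0,3.5,6.06,0]'; python3 -m handwheel '[0,0,0,0,0,0,0,0,0,0,0,0,0,0,0,0]'; python3 go.py .594,-.001,.181,3
```

```text
time_s: 38.52
tool_pos: [0.6041, -0.0, 0.1832]
eef_rot: [0.688, 0.725, 0.0, 0.0]
ft_force: [-5.7, 0.3, 6.0]
opening: 0.0206
grasp_force: 41.6
time_s: 39.02
tool_pos: [0.6041, -0.0, 0.1823]
eef_rot: [0.689, 0.725, 0.0, 0.001]
ft_force: [-2.4, -1.4, 5.5]
opening: 0.0205
grasp_force: 41.4
t 39.025 p [ 0.6041 -0.      0.1823] ang 2.9 q7 0.42 op 0.0205 gf 41.4 F [-2.4 -1.4  5.5]
-0.0,-1.0,0.1,-0.00 rows>=0.2
```

```bash
python3 -c "
from h import *
c=snap('scene','x3.png');d=snap('side','x4.png')
cv2.imwrite('pics/s7.png',np.hstack([cv2.resize(c['img'][150:350,300:500],(500,500),interpolation=2),cv2.resize(d['img'][200:400,200:320],(300,500))]))"
```

```text
(no output)
```

View pics/s7.png

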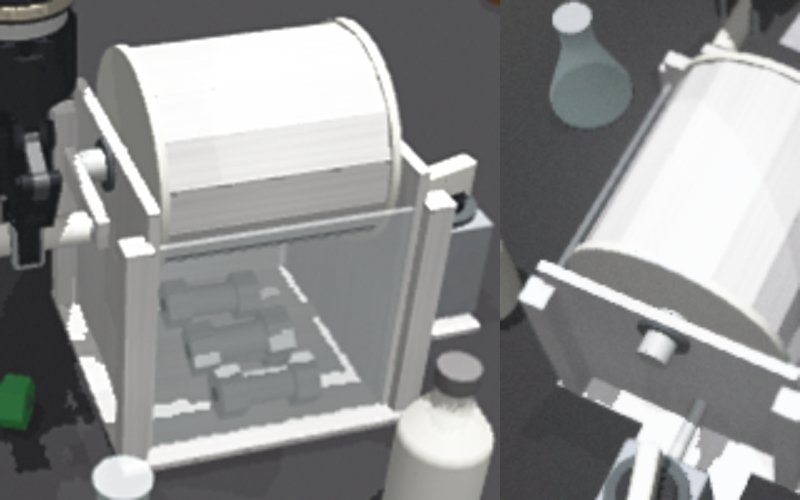

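The crop shows the port facing down and three cartridges in the bin, at crop (210,295), (237,340) and (265,388). The fourth isn't evident, so I'll work out where it could be hidden.

Run:
```python
from h import *
c=load('scene')
for a,b in(((175,300),(245,290)),((205,345),(275,330)),((230,390),(300,382))):
    for z in(.024,.045): print(z,at(c,300+a[0]/2.5,150+a[1]/2.5,z),at(c,300+b[0]/2.5,150+b[1]/2.5,z))
A=lambda x,y,z:[.5255+x-.047*y,.176+.047*x+y,z]
P=proj(c,[A(-.095,-.094,.006),A(-.095,.094,.006),A(.095,-.094,.006),A(.095,.094,.006),A(.095,-.094,.19),A(.095,.094,.19)])
print(((P-[300,150])*2.5).round())
g=cv2.cvtColor(c['img'],6)[245:340:2,360:470:2]
for i,r in enumerate(g): print(245+2*i,''.join(' .:-=+*#%@'[min(9,max(0,(int(t)-50)//14))] for t in r))
```

```text
0.024 [0.4798 0.149  0.024 ] [0.479  0.2115 0.024 ]
0.045 [0.506  0.1409 0.045 ] [0.5053 0.2013 0.045 ]
0.024 [0.5425 0.1567 0.024 ] [0.5363 0.2184 0.024 ]
0.045 [0.5667 0.1483 0.045 ] [0.5606 0.208  0.045 ]
0.024 [0.5988 0.1599 0.024 ] [0.6016 0.216  0.024 ]
0.045 [0.6211 0.1514 0.045 ] [0.6238 0.2057 0.045 ]
[[ 82. 296.]
 [282. 264.]
 [146. 444.]
 [375. 401.]
 [153. 245.]
 [408. 205.]]
245 ##**+++++*#%@@@@%%*********==--==+=++++*****++++++*+##=
247 @#*#%@@@@@%#*********=--===*=+++++++++++++++++++++*+#*=
249 @%@@%*********+=--==+++***#*++++++++++++++++++++++*+#++
251 @#******==--==+++*********#*++++++++++++++++++++++**#=+
253 ##*=-===++****************#*+++++++++++++++++++++***#=+
255 ##*****#******************#*+++++++++++++++++++++***#=*
257 ##*##*********************@#+++++++++++++++++++++**#*=#
259 ###*###*#*******+++++*****%@#++++++++++++++++++++**#+=#
261 ##*************+++++++*****@@++++++++++++++++++++*+#++#
263 ##++++++***+++++++++++******@#+++++++++++++++++++**#=+#
265 ##++++++++++++++++*****%%%**#@*++++++++++++++++++**#=*#
267 ##++++++*++******+****#%%%***@@++++++++++++++
[... 1470 characters left out ...]
+***********#@@@@@@@@@@@@@@@@@@@@@@@@@@@
319 #**********************#@@@@@@@@@@@@@@@@@@@@@%#*==@@@@@
321 #*****************@@@@@@@@@@@@@@@@@@@@@@%#*+=:...=@@@@@
323 #***********#@@@@@@@@@@@@@@@@@@@@@@%**+-:........+@@@@@
325 #*******@@@@@@@@@@@@@@@@@@@@@@%#*+-:.............=%@@@@
327 #*@@@@@@@@@@@@@@@@@@@@@@@%**+-:..........::::::..+*@@@@
329 @@@@@@@@@@@@@@@@@@@###*+-...........:::::::::::::++#@@@
331 @@@@@@@@@@@@@@@%*++-..........::::::::::::::::::=+++#@@
333 @@@@@@@@@*#**=-............:::::::::::::::::::::=++**#@
335 @@@@%#*+=:................::::::::::::::::::::::=++***#
337 @*+-:.............:.......::::::::::::::::::::::+++***#
339 @...............::.:.:..:.:::::::::::::::::::::-+++***#
```

Four cartridges were released in the drum (each was still gripped at 24 mm inside it), so the fourth may be behind the upright. I'll crank back, then compare the drum interior with the first side picture, when it was empty.

```bash
python3 -m handwheel '[0,-0.04,-0.73,0,0,-0.15,-1.46,0,0,-0.34,-2.16,0,0,-0.61,-2.85,0,0,-0.94,-3.5,0,0,-1.34,-4.11,0,0,-1.8,-4.68,0,0,-2.32,-5.2,0,0,-2.89,-5.66,0,0,-3.5,-6.06,0]'
```

```text
time_s: 40.38
tool_pos: [0.573, -0.0015, 0.2443]
eef_rot: [0.689, 0.725, 0.004, 0.005]
ft_force: [7.6, -1.7, 1.7]
opening: 0.0205
grasp_force: 41.3
```

```bash
python3 -m handwheel '[0,-0.65,-0.33,0,0,-1.34,-0.6,0,0,-2.04,-0.79,0,0,-2.77,-0.9,0,0,-3.5,-0.94,0,0,-4.23,-0.9,0,0,-4.96,-0.79,0,0,-5.66,-0.6,0,0,-6.35,-0.33,0,0,-7,0,0]'
```

```text
time_s: 41.62
tool_pos: [0.501, -0.0049, 0.247]
eef_rot: [0.689, 0.725, 0.003, 0.0]
ft_force: [-12.0, 0.4, 30.8]
opening: 0.0203
grasp_force: 44.3
```

```bash
python3 -m handwheel '[0,-0.61,0.4,0,0,-1.18,0.86,0,0,-1.7,1.38,0,0,-2.16,1.95,0,0,-2.56,2.56,0,0,-2.89,3.21,0,0,-3.16,3.9,0,0,-3.35,4.6,0,0,-3.46,5.33,0,0,-3.5,6.06,0]'; python3 -m handwheel '[0,0,0,0,0,0,0,0,0,0,0,0,0,0,0,0]'; python3 go.py
python3 - <<'E'
from h import *
a=cv2.imread('pics/side0.png',0).astype(int); c=snap('side','x5.png'); b=cv2.cvtColor(c['img'],6).astype(int); l=cv2.imread('pics/x2.png',0).astype(int)
for n,i in(('empty0',a),('loaded',l),('now',b)):
    print(n)
    for r in i[255:345:4,225:350:2]: print(''.join(' .:-=+*#%@'[min(9,t//26)] for t in r))
E
```

```text
time_s: 42.88
tool_pos: [0.4644, -0.0066, 0.182]
eef_rot: [0.689, 0.725, 0.001, 0.0]
ft_force: [-0.6, -0.7, 6.1]
opening: 0.0206
grasp_force: 41.6
time_s: 43.38
tool_pos: [0.4644, -0.0066, 0.1816]
eef_rot: [0.689, 0.725, 0.001, 0.001]
ft_force: [4.5, -0.5, -5.7]
opening: 0.0209
grasp_force: 40.5
t 43.375 p [ 0.4644 -0.0066  0.1816] ang 3.0 q7 0.31 op 0.0209 gf 40.5 F [ 4.5 -0.5 -5.7]
empty0
::::::::::::::=+---------====+============================--=*@
:::::::::::::+=--------====+++++==========================--==+
::::::::::::+=-=------==+=+++++*%%#+=====================-=-===
::::::::::-+--=------==++*+++++#%%@@@@#=================-======
:::::::::-+-=-----====++***+++%%@@@@@@@@@@#+===========---=====
::::::::=+-=------===++******%%@@@@@@@@@@@@@@@@@%%###===-+=====
:::::::+=--------===++*****%%%@@@@@@@@@@@@@@@@@%%%%%+=+-+======
::::::+=-=------==+++******%%@@@@@@@@@@@@@@@@@%%%%%+==-=====-=@
::::-+--=------==+++*****#%@@@@@@@@@@@@@@@@@@%%%%%+=--======-@%
:::=+-=------====++*****%%@@@@@@@@@@@@@@@@@@@@@@@*==-+++==-=@@-
::++-=------===++******@%@@@@@@@@@@@@@@@@@@@@@@@*=+-+++===-%@--
:+
[... 3020 characters left out ...]
============*%@@@@@@@@@@@@@@@@@@@@@@@@@@@@@*==-+++**#%@@====
#===================+%@@@@@@@@@@@@@@@@@@@@@@@*===++++***#@*====
@@@@@#==================+#@@@@@@@@@@@@@@@@@@*==-+++*****@*====+
====@@@@@@================+++%@@@@@@@@@@@@@#==-+++****+@%=====#
========+@@@@@*=========+++====+%@@@@@@@@@%===++++=+*+@%=====**
=============@@@@@@*#+=+==+=====+=+%@@@@@%=-+=++===*=@@=====***
=================+@@@@@@#===++==+==+++%@%==-=+++-=*+@@=====+***
=-=============::--:==*@@@@@%+=========+%%*+++++**+@@=====+***:
-===============*%@@@%:--==@@@@@@*+===+==+##++***+@@=====+***-:
===============*@@@@%#+::-=====#@@@@@@*====++***+%@+=====***=..
===-============---##+==============#@@@@@@+=+*+%@+=====***=:..
```

The drum interior matches the empty reference, so all the cartridges dropped. Release the crank and go back to the knob.

```bash
python3 -m handwheel '[0,0,0,0,0,0,0,0,0,0,0,0,0,0,-6,0,0,0,-12,0,0,0,-18,0,0,0,-20,0,0,0,-20,0]' 0.2; python3 go.py .4955,.3662,.38,18.4 .4955,.3662,.2,18.4
```

```text
time_s: 44.42
tool_pos: [0.4641, -0.0068, 0.3824]
eef_rot: [0.688, 0.725, 0.002, -0.0]
ft_force: [-0.5, -0.4, 0.1]
opening: 0.0512
grasp_force: 0.0
t 44.425 p [ 0.4641 -0.0068  0.3824] ang 3.0 q7 -0.07 op 0.0512 gf 0.0 F [-0.5 -0.4  0.1]
37.1,5.1,0.3,-0.27 rows>=6.0
37.0,5.0,18.3,-0.27 rows>=2.9
```

```bash
python3 -m handwheel '[37.1,5.1,0,-0.27,37.1,5.1,0,-0.27,37.1,5.1,0,-0.27,37.1,5.1,0,-0.27,37.1,5.1,0,-0.27,37.1,5.1,0,-0.27,37.1,5.1,0,-0.27,37.1,5.1,6,-0.27,37.1,5.1,12,-0.27,37.1,5.1,12,-0.27]'; python3 -m handwheel '[0,0,0,0,0,0,0,0]'; python3 go.py .4955,.3662,.115,18.4
python3 - <<'E'
from h import *
c=snap('wrist','w7.png'); t=np.radians(2.7-74.5)
u=np.array([np.cos(t),np.sin(t),0])*.031
o=np.array([.4955,.366,.14]); P=proj(c,[o,o+u,o-u]); print(P)
g=cv2.cvtColor(c['img'],6)
for v in range(int(P[:,1].min())-15,int(P[:,1].max())+16,8): print(v,''.join(' .:-=+*#%@'[min(9,x//26)] for x in g[v,260:390:2]))
E
```

```text
time_s: 45.68
tool_pos: [0.4922, 0.3637, 0.256]
eef_rot: [0.586, 0.811, -0.006, -0.001]
ft_force: [0.1, 0.0, 1.2]
opening: 0.0512
grasp_force: 0.0
time_s: 45.92
tool_pos: [0.497, 0.3665, 0.2641]
eef_rot: [0.585, 0.811, 0.002, 0.001]
ft_force: [0.1, 0.2, 0.7]
opening: 0.0513
grasp_force: 0.0
t 45.925 p [0.497  0.3665 0.2641] ang 18.4 q7 -0.04 op 0.0513 gf 0.0 F [0.1 0.2 0.7]
-0.0,-0.2,14.9,-0.00 rows>=2.4
[[323.08898026 232.35871058]
 [323.06191869 268.66537102]
 [323.11971998 193.39208955]]
178 ::::::::::::*@@@@@***#@@@@@@@%%#*+====----=------------==========
186 :::::::::::*@@@@@*######**+=-=====++++*%%@@@%#*+===-=+@@@@=======
194 ::::::::::*@@@@@*##*+=======#@@@@@@@@%*******%@@@@@@@@@@#========
202 :::::::::*@@@@@#*=======-::-#@@@@@@@@@*-:---====+@@@@@@#=========
210 ::::::::+@@@@@*+=====-:::::=%@@@@@@@@@=.::::--===+@@@@*==========
218 :::::::=%%@@@#*=====-::::::=%@@@@@@@@%-.::::::-==+#@@+-----------
226 -----=#@@@@@%#*+===--::::::-%@@@@@@@@#-:-:...-=-=+##=------------
234 -----#@@@@@%####+====-:::..-%@@@@@@@@#=-----=+++*#*--------------
242 @@@@@@@@@@%##*+++++=--=++-:-%@@@@@@@@#=-=++++**%%+---------------
250 @@@@@@@@@@@@@@@@@***####*+==@@@@@@@@@@*+*#%@@@@%=----------------
258 ++++*#%@@@@@@@@%*******#@@@@@@@@@@@@@@@@@@@@@@#------------------
266 ++++++++++++++++++++++*%@@@@@@@@@@@@@@@@@@@@@@@@@@@%*+==---------
274 +++++++++++++++++++++*%@@@%*++++++**#%@@@@@@@@@@@@@@@@@@%***#%@##
282 ++++++++++++++++++++++++++++++++++++++++++++++++++**%%@**********
```

The bar is vertical at columns 315–336, aligned between the fingers. Grip it and turn it back.

```bash
python3 -m handwheel '[0,0,6,0,0,0,11,0,0,0,14,0,0,0,15,0,0,0,15,0,0,0,15,0]' && python3 -m handwheel '[0,0,0,0,0,0,0,0,0,0,0,0,0,0,0,0]' -1 40; python3 go.py
```

```text
time_s: 46.72
tool_pos: [0.4966, 0.367, 0.1133]
eef_rot: [0.585, 0.811, 0.002, 0.0]
ft_force: [0.7, 0.7, 0.5]
opening: 0.0509
grasp_force: 0.0
time_s: 47.22
tool_pos: [0.4964, 0.3671, 0.1144]
eef_rot: [0.585, 0.811, 0.002, -0.0]
ft_force: [-2.3, -1.2, 11.5]
opening: 0.0154
grasp_force: 46.3
t 47.225 p [0.4964 0.3671 0.1144] ang 18.4 q7 0.08 op 0.0154 gf 46.3 F [-2.3 -1.2 11.5]
```

```bash
python3 -m handwheel '[0,0,0,-0.15,0,0,0,-0.3,0,0,0,-0.45,0,0,0,-0.6,0,0,0,-0.75,0,0,0,-0.9,0,0,0,-1.05,0,0,0,-1.2,0,0,0,-1.3,0,0,0,-1.3]'; python3 go.py
```

```text
time_s: 48.48
tool_pos: [0.4958, 0.3662, 0.1144]
eef_rot: [-0.025, 1.0, 0.001, -0.0]
ft_force: [-4.3, -1.2, 13.2]
opening: 0.0151
grasp_force: 46.2
t 48.475 p [0.4958 0.3662 0.1144] ang 92.9 q7 1.16 op 0.0151 gf 46.2 F [-4.3 -1.2 13.2]
```

```bash
python3 -m handwheel '[0,0,0,0,0,0,0,0,0,0,0,0,0,0,-6,0,0,0,-12,0,0,0,-15,0,0,0,-15,0,0,0,-15,0,0,0,-15,0]' 0.2
python3 - <<'E'
from h import *
c=snap('wrist','w8.png'); t=np.radians(2.7)
u=np.array([np.cos(t),np.sin(t),0])*.031
o=np.array([.4955,.366,.14]); P=proj(c,[o,o+u,o-u]); print(P)
g=cv2.cvtColor(c['img'],6)
for v in range(int(P[:,1].min())-15,int(P[:,1].max())+16,8): print(v,''.join(' .:-=+*#%@'[min(9,x//26)] for x in g[v,260:390:2]))
b=snap('scene','x6.png')['img']; a=cv2.imread('pics/scene0.png')
for n,(x,y,w,h) in dict(flask=(315,330,70,90),wash=(448,288,55,90),gauge=(130,350,75,85),orange=(172,225,50,30),green=(262,290,56,36),mat=(100,258,158,100),crank=(275,190,60,30)).items(): print(n,np.abs(a[y:y+h,x:x+w].astype(int)-b[y:y+h,x:x+w]).mean().round(1))
E
```

```text
time_s: 49.6
tool_pos: [0.4945, 0.3659, 0.2595]
eef_rot: [-0.025, 1.0, -0.001, -0.001]
ft_force: [0.1, 0.0, 0.2]
opening: 0.0512
grasp_force: 0.0
[[326.51860638 235.00875286]
 [326.35916198 271.78659617]
 [326.68972877 195.50520131]]
180 @@@@@@@@@@@@@@@#-::::::::::::::::::::::::::::::::::::::::::::::::
188 =====++******+===============----:::---===============:::::::::::
196 ===+%###%%%%%#+=======:::::::-========-::::::--======-:::::::::::
204 @@@@@@@@@@@@@@*===-::::::::.:*########+:.::::::::-=*#+:::::::::::
212 +++++++********#*=====:.....:*########+:....:======*#+:::::::::::
220 ##############*+=====-----::-*########+--------=====*=:::::::::::
228 @@@@@@@@@@@@@@#+=====-----::-*########+-::::::-=====+-:::::::::::
236 @@@@@@@@@@@@@@%**====-::::::-%@@@@@@@@%-:::::-=====**-:::::::::::
244 @@@%*:::::::::-+##*+====-:::-#@@@@@@@@%-:::----==+**+-:::::::::::
252 @@@@#:::::::::-+######*+=====#@@@@@@@%*=---=+*******=::::::::::::
260 @@@@%-::::::::::::::::::::::-#@@@@@@@%*------------::::::::::::::
268 ====+-::::::::::::::::::::::-#@@@@@@@%*-:::::::::::::::::::::::::
276 ====*+:::::::::::::::::::::::::::::::::::::::::::::::::::::::::::
284 ======:::::::::::::::::::::::::::::::::::::::::::::::::::::::::::
flask 1.3
wash 1.5
gauge 1.3
orange 1.1
green 1.1
mat 14.7
crank 6.6
```

Run:
```python
from h import *
for f,g,r in(('scene0.png','x6.png',(282,196,55,24)),('side0.png','x5.png',None)):
    if r is None: continue
    a=cv2.imread('pics/'+f);b=cv2.imread('pics/'+g);x,y,w,h=r
    m=cv2.matchTemplate(b[y-10:y+h+10,x-10:x+w+10],a[y:y+h,x:x+w],cv2.TM_CCOEFF_NORMED); print(cv2.minMaxLoc(m))
    for i in(a,b): 
        G=cv2.cvtColor(i,6)
        for v in range(194,224,3): print(''.join(' .:-=+*#%@'[min(9,t//26)] for t in G[v,275:345:1]))
        print()
```

```text
(-0.4621582627296448, 0.98405921459198, (12, 0), (10, 10))
==========================-::::::::::::::+@@@@@@@@@@@@@*====+@@@@@#===
==================--:::::--+***+*#%%@@@@@++@@@@@%+++++++======+@@@@@*=
==---==++**%%@@@@@@@@@@@@@@@@@@@@@@@@@@@@@@**@@@@@*+++++========#@@@@%
----+%@@@@@@@@@@@@@@@@@@@@@@@@@@@@@@@@@@@%*==+%@@@@@*+++=========+@@@@
----*%@@@@@@@@@%%%%%%%%%######*********+++-====+@@@@@%*+=======-::=*@@
-----=+****++++++++++++=======-----:::::::::-====*@@@@@%==++++++*+:-+#
-------=------------------------::::::::::::-=====+#@@@@@%@@@@@@@@@===
---------------------------------------------==+====+#%%##%@@@@@%%%=:-
---------------------------------------------==+++===******#******+=:-
---------------------------------------------==+**+==+****========--::

==========================-:::::---:::::-+@@@@@@@@@@@@@*====+@@@@@#===
==================--::---=+*#%%%%@@@@@@@@++%@@@@%*+*++++======+@@@@@*=
==---+*%%%@@@@@@@@@@@@@@@@@@@@@@@@@@@@@@@@@**@@@@@#+++++========#@@@@%
---=*#@@@@@@@@@@@@@@@@@@@@@@@@@@@@@@@@@%%%+===#@@@@@*+++=========+@@@@
:::-+#%@@@@@%%%%%%%#######*********+++++++-====+%@@@@%*+=======-::=*@@
::::-=+*+++++++++++++======-----::::::::::::-====*@@@@@%==++++++*+:-+#
-:::::-----:::::::::::::::::::::::::::::::::-=====+#@@@@@%@@@@@@@@@===
-----:::::::::::::::::::::::::::::::::::::::-==+====+%@%%#%@@@@@@@%=:-
------------::::::::::::::::::::::::::::::::-==+*+===******##*****+=:-
------------------::::::::::::::::::::::::::-==+**+==+****========--::
```

```bash
python3 -c "
from bench import env
print(env.job_done())"
```

```text
the job is handed in; nothing more can be done
None
```

The job is handed in at about 50 s: all four cartridges went into the drum and were tipped out, the port is back straight up with the brake on, and the flask, wash bottle and gauge are where they were; I saw only three cartridges in the bin and take the fourth to be there because the drum came back empty.

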